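# Rock the seesaw gate and feed the milling balls to the other tub

### The arm

A 6-joint arm with a two-finger parallel gripper is mounted at the origin on the work surface. World frame = base frame: x ahead of the robot, y to its left, z up, the work surface at z = 0. Lengths are in m, angles in degrees, forces in N, time in s.
With the tool pointing down it reaches from about 0.375 to 0.9 m from the base axis. Payload 3.1 kg.
Tool frame: the origin (TCP) lies on the centre line of the jaws, within the pads' length; the fingertips stand 14 mm ahead of it and the grasp point (between the pads) lies 5 mm behind it (bot.tips_ahead is the distance from the TCP to the fingertips, in m); z points along the fingers, y is the line along which they close (so a half turn about z gives the same grasp; the last joint's range is limited). The gripper opens to 87 mm and grips with 3 to 60 N. Pads are 19 mm wide; open, the fingers measure 117 mm over their backs; the gripper's body (75 mm by 190 mm) begins 51 mm behind the grasp point.
Start: joints at [-84.425, 30.224, 82.088, -0, 67.689, -10.227], TCP at [0.17, -0.601, 0.237] pointing down, gripper open.
Joint ranges: [-176.69, 176.69], [-43.24, 126.21], [12.49, 139.97], [-82, 262], [0, 151.66], [-163.58, 163.58]. Speed limits (degrees/s): [159.86, 159.86, 180, 180, 180, 180].

### API

Orientations are given as a 3x3 rotation matrix whose columns are the frame's x, y, z axes.
In Python, from rig import bot gives the robot as it stands.
- The arm moves only by the tool play_rows, never from a script. Its argument "moves" is a list that holds one entry, the list of rows, each a list of 6 numbers: the shift along the tool's x, y, z in mm, then the turn, a rotation vector about the tool's x, y, z in rad. A call has 1 to 5 rows; each row shifts and turns the commanded pose from where the row before left it, along the tool's axes as they then stand; what a row does not reach is not made up. A row lasts 1/10 s, in which the tool goes at most 50 mm and 8.59 degrees, less where a joint would pass 70% of its speed; a pose out of reach is approached as far as the arm can. A call with a gripper value outside its range is refused whole. "fingers" is the opening, from -1 (shut) to 1 (fully open), set as the call begins (left out, the last holds). The fingers move at their own pace and stop on an object; the grip force is fixed at half the most. Time passes only in rows, so rows that do not move let the fingers close. It gives the time, the measured TCP pose, the force, the opening and the grip force at its end, in the units of the state.
- bot.read_state(): the state, without advancing time (a new reading comes with each control period).
- bot.capture(name): name is "side" or "top" or "wrist"; returns a dict with "image" (400x640x3 uint8, blue, green, red), "fx", "fy", "cx", "cy" (pixels), "distortion" ([k1, k2, p1, p2, k3] as OpenCV has them; the pictures are not rectified), "R" (3x3) and "t" (3): a world point X has camera coordinates R X + t. Camera axes: x right, y down, z forward; pixel columns grow to the right and rows downward; lengths in m; the calibration is good to about 2 mm. A picture is of the moment at which its call begins. There is no depth.
- bot.hand_in(): hands the job in; it is judged then, once.
Trained networks look in a picture, given as the dict that the camera call returned (one of the last four; its "shot" number tells which), for a name from the list of things; names that differ only in an ending like _2 or _b are one class to them, and where a whole thing is asked for, a point or a joint stands for the part that bears it (a point fixed in the world has none). Each returns a list of dicts, best first, with "confidence" (0 to 1); they miss things now and then, are a little off and sometimes report something else, mostly with a low value. They report only what shows in the picture. A call takes as long as a camera call.
- bot.search_frame(picture, query): "centre" ([column, row] in pixels, amid what is visible of it).
- bot.silhouettes(picture, query): "pixels" (400x640 bool, what is visible of it) and "centre" ([column, row] in pixels, amid what is visible of it).
- bot.pinpoint(picture, query): "centre" ([column, row] in pixels: a listed point, or the origin of a listed thing).
The state is a dict: "time_s": time; "joint_positions": joint angles; "qvel": joint speeds; "tau": joint torques, N m; "position": TCP position; "tcp_rot": TCP orientation; "force": force on the tool from outside, world axes, zero at the start; "moment": the same for the moment, N m; "opening": opening from 0.0 (shut) to 1.0 (fully open); "grasp_force": force on a finger pad.
Only numpy, scipy, OpenCV 4.12 (cv2) and the standard library are available. Lean on these libraries where they do the work, as an engineer would, in place of code of your own. Each camera call takes 0.05 s, during which the arm holds its last target. There are 200 camera calls.

### The job

The seesaw gate of the ball feeder is set to the wrong tub, the one on the right. With a fingertip, press its raised left end down so that it rocks fully over its pivot, and only then push the red shutter sideways by its post until it is open and all three white balls roll down into the other tub, on the left. Do not touch the balls with the robot or lift anything, and leave the jar, the cup and the wooden block where they are.

Things in the scene. Friction and masses are not known exactly. Their poses are not given: they have to be found in the camera images.
- feeder: The fixed ball feeder, about 735 mm wide (y), screwed to the table; origin on the table under the gate's pivot. Its x points away from the robot, y to the left tub, z up; it stands turned by up to 0.35 rad. A feed channel (48 mm wide over its walls) comes down from its far side, from (235, 0, 223 floor height) to (12, 0, 186) mm, walls 24 mm high, onto the middle of the gate. A clear plate 70 mm wide stands at x = -36, up to z = 235 mm, before the gate's middle.
- gate (a joint): Hinge of the yellow seesaw trough, 340 mm long along the feeder's y, pivot 135 mm above the table. Value in rad, from -0.3 to 0.3: positive = left end raised, so balls run to the right tub; negative = right end raised, balls run to the left tub. It is top-heavy, so it rests at one of its two stops and falls by itself to the other stop once pressed past level; under 5 N at the end is enough. It starts with the left end raised (set to the right tub).
- left_pad (a point): Centre of the top of the orange press pad, 50 x 50 mm and 6 mm thick, on the gate's left end, on the robot's side of the trough. In the gate's own frame it lies at (-52, 145, 40) mm from the pivot, flat with the trough. When raised it is about 216 mm above the table, when lowered about 130 mm; nothing is beside or above it. Its axes are the gate's.
- right_pad (a point): The same on the gate's right end, (-52, -145, 40) mm from the pivot.
- shutter (a joint): Slide of the red shutter that holds back the balls in the feed channel, in m: 0 closed (start), 0.055 fully open. It moves only along the feeder's +y (to the left) and stays where it is left; friction about 1 N. Balls pass from about 0.037 on.
- post_top (a point): Centre of the top of the shutter's square upright post, 16 x 16 mm, standing about 289 mm above the table. The post reaches 52 mm down from here, its sides along the feeder's x and y; below it is the shutter plate, and the tops of the channel's walls lie 66 to 70 mm below this point. It moves with the shutter; push the post's right side to the left.
- ball1_center (a point): Centre of a loose white ceramic ball, 30 mm across, 50 g, first in the queue behind the shutter (all balls look alike).
- ball2_center (a point): Centre of a loose white ceramic ball, 30 mm across, 50 g, second in the queue behind the shutter (all balls look alike).
- ball3_center (a point): Centre of a loose white ceramic ball, 30 mm across, 50 g, third in the queue behind the shutter (all balls look alike).
- left_tub (a point): Centre of the inner floor of the tub at the feeder's left end: an open plastic tub, 140 (x) x 130 (y) mm, walls 5 mm thick and 55 mm high, fixed; axes as the feeder's. One tub is blue and one green, and which colour stands at which end changes. A metal end plate 115 mm high stands behind it.
- right_tub (a point): The same for the tub at the feeder's right end. Fixed.
- jar: Bystander: loose amber glass jar with a white lid, 56 mm across, 75 mm high, origin at the centre of its underside.
- mug: Bystander: loose terracotta cup, 64 mm across, 70 mm high, origin at the centre of its underside.
- block: Bystander: loose wooden block, 90 x 55 x 45 mm high, origin at the centre of its underside.

How it is judged (in metres and radians):
On the way, in this order (a step that is already met when the one before it is completed fails the run):
1. the gate is rocked over to its other stop while the shutter is still closed (value of joint gate below -0.2 rad and value of joint shutter below 0.015 m), for 0.2 s.
2. the shutter is pushed open (value of joint shutter above 0.034 m), for 0.1 s.
At the end, for the whole second after the job is handed in: The gate rests at its other stop, right end raised (below -0.2 rad of -0.3), the shutter is open (more than 34 mm), and all three balls lie inside the tub at the left end (value of joint gate below -0.2 rad and value of joint shutter above 0.034 m and x of ball1_center in the frame of left_tub between -0.068 and 0.068 m and y of ball1_center in the frame of left_tub between -0.065 and 0.065 m and z of each of ball1_center, ball2_center, ball3_center in the frame of left_tub below 0.05 m and x of ball2_center in the frame of left_tub between -0.068 and 0.068 m and y of ball2_center in the frame of left_tub between -0.065 and 0.065 m and x of ball3_center in the frame of left_tub between -0.068 and 0.068 m and y of ball3_center in the frame of left_tub between -0.065 and 0.065 m); the robot touches nothing.
It fails at once if the robot touches a ball (contact force between any of ball1, ball2, ball3 and the fingers above 0.3 N or contact force between any of ball1, ball2, ball3 and the arm above 0.3 N).
It fails at once if a ball is lifted out of the feeder (height (world z) of any of ball1_center, ball2_center, ball3_center above 0.28 m).
It fails at once if the shutter is opened before the gate has been rocked over (value of joint shutter above 0.03 m and value of joint gate above -0.1 rad).
It fails at once if the jar, the cup or the block is moved by more than 20 mm (distance of any of jar, mug, block from where it was at the start of the episode above 0.02 m).
It also fails if it takes over 53 s, if anything falls off the work surface, if the arm or the gripper's body presses on something with over 40 N, if the wrist force passes 120 N, or if a joint passes its speed limit or range.

## Working session

There is one attempt and no reset: what is moved stays moved. The work goes in short steps, Python scripts to look and compute and a tool call to move; the robot and the scene stay as the last step left them, time stands still between calls to the robot, and variables do not carry over. Pictures are saved under pics/ and viewed, at most 10 in all, crops included, and the job is handed in when it is done.

Besides the shell and the picture viewer there is one more tool, called after "Call:" by a JSON object that holds its "fn" and its "kwargs". play_rows: Moves the arm, as the interface text tells. Its arguments: {"type":"object","properties":{"moves":{"type":"array","items":{"type":"array","items":{"type":"array","items":{"type":"number"}}}},"fingers":{"type":"number"}},"required":["moves"]}

```bash
mkdir -p pics
cat > h.py <<'E'
import numpy as np, cv2
from rig import bot
def ray(p,uv):
    K=np.array([[p['fx'],0,p['cx']],[0,p['fy'],p['cy']],[0,0,1]])
    n=cv2.undistortPoints(np.array([[uv]],float),K,np.array(p['distortion'],float))[0,0]
    R=np.array(p['R']);t=np.array(p['t']);d=R.T@np.array([n[0],n[1],1]);return -R.T@t,d/np.linalg.norm(d)
def tri(rs):
    A=np.zeros((3,3));b=np.zeros(3)
    for o,d in rs:
        P=np.eye(3)-np.outer(d,d);A+=P;b+=P@o
    x=np.linalg.solve(A,b);return x,[float(np.linalg.norm(np.cross(x-o,d))) for o,d in rs]
def atz(r,z): o,d=r;return o+d*(z-o[2])/d[2]
E
python3 - <<'E'
from h import *
P={n:bot.capture(n) for n in('side','top')}
for n in P: cv2.imwrite(f'pics/{n}0.png',P[n]['image'])
Z=dict(feeder=0,left_pad=.216,right_pad=.13,post_top=.289,left_tub=None,right_tub=None,jar=0,mug=0,block=0,ball1_center=None)
np.set_printoptions(precision=4,suppress=True)
for q,z in Z.items():
    rs=[]
    for n in P:
        r=bot.pinpoint(P[n],q)
        for k in r[:3]: print(q,n,np.round(k['centre'],1),round(k['confidence'],2), atz(ray(P[n],k['centre']),z) if z is not None else '')
        if r: rs.append(ray(P[n],r[0]['centre']))
    if len(rs)==2: print('  TRI',q,*tri(rs))
E
```

```text
feeder side [359.8 264.7] 0.94 [ 0.4802 -0.0142  0.    ]
feeder top [321.7 233. ] 0.58 [ 0.491  -0.0374  0.    ]
  TRI feeder [ 0.4876 -0.0382 -0.0395] [0.0026050567776044167, 0.0026050567776044796]
left_pad side [370.  264.4] 0.94 [0.4307 0.112  0.216 ]
left_pad top [273.7 248.8] 0.82 [0.447  0.1077 0.216 ]
  TRI left_pad [0.4389 0.1074 0.2058] [0.007490346221774807, 0.007490346221774741]
right_pad side [390.8 202.4] 0.95 [ 0.4356 -0.1673  0.13  ]
right_pad top [362. 251.] 0.95 [ 0.4376 -0.1676  0.13  ]
  TRI right_pad [ 0.4366 -0.168   0.1289] [0.0009489706829559987, 0.0009489706829559954]
post_top side [331.5 195.3] 0.43 [ 0.5657 -0.0072  0.289 ]
post_top top [320.  206.1] 0.45 [ 0.5735 -0.0297  0.289 ]
  TRI post_top [ 0.574  -0.03    0.2615] [0.0008330065422840532, 0.0008330065422842]
right_tub side [326.2 207.7] 0.7 
jar side [291.9 304.8] 0.56 [0.6241 0.1701 0.    ]
jar top [321.2 192.8] 0.58 [ 0.6362 -0.0338  0.    ]
jar top [262.4 192.3] 0.56 [0.6353 0.1796 0.    ]
  TRI jar [ 0.6994 -0.025  -0.4077] [0.029847633171003012, 0.029847633171003037]
mug side [328.8 194.7] 0.89 [ 0.6542 -0.2488  0.    ]
mug top [386.9 185.7] 0.77 [ 0.6651 -0.2724  0.    ]
  TRI mug [ 0.667  -0.2799 -0.0377] [0.002203971983537732, 0.0022039719835376032]
block side [368.5 265.7] 0.68 [ 0.4548 -0.0189  0.    ]
block side [391.  167.1] 0.59 [ 0.4845 -0.4414  0.    ]
block top [435.  237.1] 0.61 [ 0.4808 -0.4467  0.    ]
  TRI block [ 0.5089 -0.7848 -1.1666] [0.0705173419369378, 0.07051734193693807]
ball1_center side [327.4 211.2] 0.37 
ball1_center side [306.9 200.9] 0.18
```

Run:
```python
import cv2,numpy as np
a=cv2.imread('pics/side0.png')[110:340,220:480];b=cv2.imread('pics/top0.png')[120:310,190:460]
c=[cv2.resize(x,(780,int(780*x.shape[0]/x.shape[1])),interpolation=3) for x in(a,b)]
cv2.imwrite('pics/s.png',c[0][:600]);cv2.imwrite('pics/t.png',c[1])
```

```text
(no output)
```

View pics/s.png

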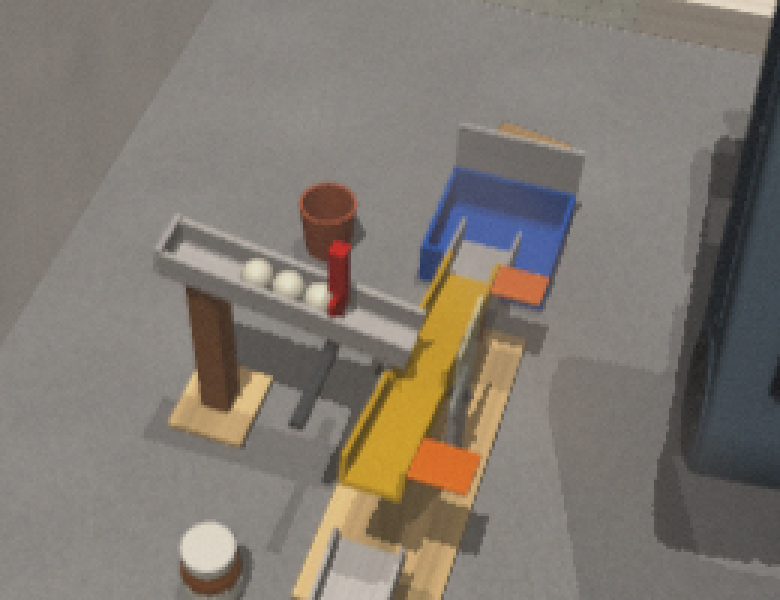

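View pics/t.png

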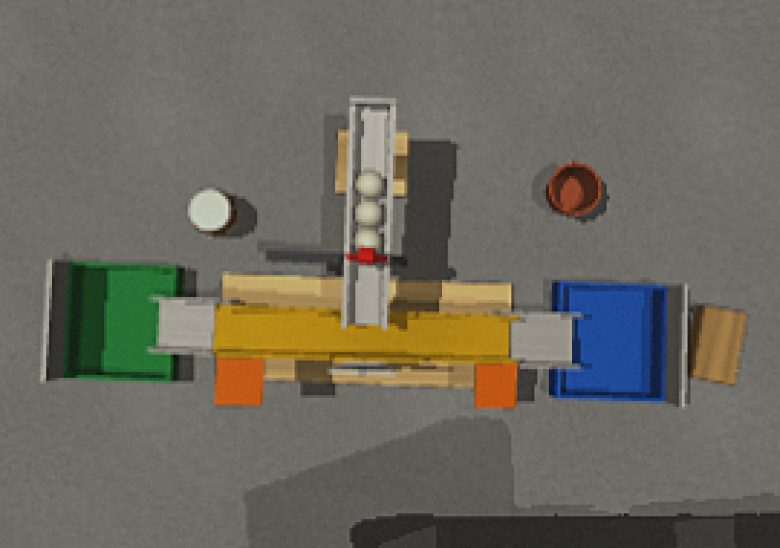

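The side view shows the post top at about (333,192), and the left pad at (368,265). In the top view the post is at about (317,208), and the pads are at (273,252) and (361,253). The feeder is only slightly turned. I'll refine this with colour centroids.

Run:
```python
from h import *
np.set_printoptions(precision=4,suppress=True)
P={n:bot.capture(n) for n in('side','top')}
C={}
for n in P:
    h=cv2.cvtColor(P[n]['image'],cv2.COLOR_BGR2HSV)
    for c,lo,hi in(('or',(5,200,120),(14,255,255)),('red',(0,200,90),(3,255,255)),('red2',(176,200,90),(180,255,255))):
        k,l,s,ce=cv2.connectedComponentsWithStats(cv2.inRange(h,lo,hi))
        for i in range(1,k):
            if s[i,4]>=12: print(n,c,s[i],ce[i],'z=.216/.13',atz(ray(P[n],ce[i]),.216)[:2],atz(ray(P[n],ce[i]),.13)[:2],'z.289',atz(ray(P[n],ce[i]),.289)[:2])
for n,z in(('side',.289),('top',.289)): print('post',atz(ray(P[n],{'side':(333.3,191.7),'top':(317,208.3)}[n]),z))
print('campos top',ray(P['top'],(320,200))[0])
s=bot.read_state();print(s['position'],s['tcp_rot'],bot.tips_ahead,s['time_s'])
```

```text
side or [356 256  23  18 248] [367.3911 264.7379] z=.216/.13 [0.4363 0.1149] [0.4453 0.0607] z.289 [0.4287 0.1608]
top or [265 244  16  16 251] [272.4343 251.6494] z=.216/.13 [0.4384 0.1113] [0.4319 0.1222] z.289 [0.4439 0.1021]
top or [354 246  15  15 207] [361.3092 253.1643] z=.216/.13 [ 0.4372 -0.1556] [ 0.4306 -0.1654] z.289 [ 0.4428 -0.1472]
top red [311 206  13   5  37] [316.4054 208.2973] z=.216/.13 [ 0.5703 -0.019 ] [ 0.5741 -0.0183] z.289 [ 0.5671 -0.0197]
post [ 0.5651 -0.02    0.289 ]
post [ 0.5672 -0.0214  0.289 ]
campos top [ 0.5221 -0.0287  1.3229]
[ 0.1702 -0.6013  0.2366] [[ 0.9622  0.2723 -0.    ]
 [ 0.2723 -0.9622  0.    ]
 [ 0.     -0.     -1.    ]] 0.014 1.2
```

Call:
{"fn": "play_rows", "kwargs": {"moves": [[[0,0,-18,0,0,-0.14],[0,0,-18,0,0,-0.14],[0,0,-18,0,0,-0.14],[0,0,-18,0,0,-0.14],[0,0,-18,0,0,-0.14]]], "fingers": -1}}

```text
time_s: 1.7
position: [0.1702, -0.6012, 0.3273]
tcp_rot: [[0.556, 0.831, 0.0], [0.831, -0.556, 0.0], [0.0, -0.0, -1.0]]
force: [0.6, -0.9, 0.3]
opening: 0.629
grasp_force: 0.0
```

Call:
{"fn": "play_rows", "kwargs": {"moves": [[[0,0,0,0,0,-0.14],[0,0,0,0,0,-0.14],[0,0,0,0,0,-0.14],[0,0,0,0,0,-0.14],[0,0,0,0,0,-0.035]]]}}

```text
time_s: 2.2
position: [0.1702, -0.6013, 0.3265]
tcp_rot: [[-0.003, 1.0, -0.0], [1.0, 0.003, 0.0], [0.0, -0.0, -1.0]]
force: [0.5, -0.1, -0.1]
opening: 0.177
grasp_force: 0.0
```

Call:
{"fn": "play_rows", "kwargs": {"moves": [[[30,38,0,0,0,0],[30,38,0,0,0,0],[30,38,0,0,0,0],[30,38,0,0,0,0],[30,38,0,0,0,0]]]}}

```text
time_s: 2.7
position: [0.3614, -0.45, 0.3267]
tcp_rot: [[0.0, 1.0, 0.0], [1.0, -0.0, -0.0], [-0.0, 0.0, -1.0]]
force: [0.6, 0.2, 0.3]
opening: 0.004
grasp_force: 0.0
```

Call:
{"fn": "play_rows", "kwargs": {"moves": [[[40,16,0,0,0,0],[40,16,0,0,0,0],[40,16,0,0,0,0],[40,16,0,0,0,0],[40,13,0,0,0,0]]]}}

```text
time_s: 3.2
position: [0.4379, -0.2497, 0.3267]
tcp_rot: [[0.0, 1.0, 0.001], [1.0, -0.0, -0.0], [-0.0, 0.001, -1.0]]
force: [0.6, 0.1, -0.5]
opening: 0.005
grasp_force: 0.0
```

Call:
{"fn": "play_rows", "kwargs": {"moves": [[[45,0,0,0,0,0],[45,0,0,0,0,0],[45,0,0,0,0,0],[45,0,0,0,0,0],[45,0,0,0,0,0]]]}}

```text
time_s: 3.7
position: [0.4369, -0.0246, 0.3268]
tcp_rot: [[0.0, 1.0, 0.001], [1.0, -0.0, -0.0], [-0.0, 0.001, -1.0]]
force: [-0.1, -0.5, 0.0]
opening: 0.005
grasp_force: 0.0
```

Call:
{"fn": "play_rows", "kwargs": {"moves": [[[45,0,0,0,0,0],[45,0,0,0,0,0],[40,0,0,0,0,0],[21,0,0,0,0,0],[0,0,0,0,0,0]]]}}

```text
time_s: 4.2
position: [0.4368, 0.127, 0.3267]
tcp_rot: [[-0.004, 1.0, 0.0], [1.0, 0.004, 0.001], [0.001, 0.0, -1.0]]
force: [0.6, -0.4, 0.3]
opening: 0.005
grasp_force: 0.0
```

Call:
{"fn": "play_rows", "kwargs": {"moves": [[[0,0,30,0,0,0],[0,0,30,0,0,0],[0,0,25,0,0,0],[0,0,5,0,0,0],[0,0,5,0,0,0]]]}}

```text
time_s: 4.7
position: [0.4375, 0.1239, 0.2315]
tcp_rot: [[0.001, 1.0, -0.0], [1.0, -0.001, -0.0], [-0.0, -0.0, -1.0]]
force: [0.7, -0.7, 0.0]
opening: 0.005
grasp_force: 0.0
```

Call:
{"fn": "play_rows", "kwargs": {"moves": [[[0,0,6,0,0,0],[0,0,6,0,0,0],[0,0,6,0,0,0],[0,0,6,0,0,0],[0,0,6,0,0,0]]]}}

```text
time_s: 5.2
position: [0.4373, 0.1247, 0.2013]
tcp_rot: [[-0.0, 1.0, 0.0], [1.0, 0.0, -0.0], [-0.0, 0.0, -1.0]]
force: [0.5, 0.8, -0.2]
opening: 0.005
grasp_force: 0.1
```

Call:
{"fn": "play_rows", "kwargs": {"moves": [[[0,0,6,0,0,0],[0,0,6,0,0,0],[0,0,6,0,0,0],[0,0,6,0,0,0],[0,0,6,0,0,0]]]}}

```text
time_s: 5.7
position: [0.4372, 0.1246, 0.171]
tcp_rot: [[-0.0, 1.0, -0.0], [1.0, 0.0, -0.0], [-0.0, -0.0, -1.0]]
force: [0.3, -0.9, 0.5]
opening: 0.009
grasp_force: 0.0
```

Force near zero means it has probably fallen over. I'll lift up clear and look.

Call:
{"fn": "play_rows", "kwargs": {"moves": [[[0,0,-20,0,0,0],[0,0,-40,0,0,0],[0,0,-45,0,0,0],[0,0,-45,0,0,0],[0,0,-15,0,0,0]]]}}

```text
time_s: 6.2
position: [0.4395, 0.1248, 0.341]
tcp_rot: [[-0.0, 1.0, 0.009], [1.0, 0.0, 0.0], [0.0, 0.009, -1.0]]
force: [0.1, 0.4, -0.1]
opening: 0.005
grasp_force: 0.0
```

Run:
```python
from h import *
p=bot.capture('side');a=p['image'][110:340,220:480]
cv2.imwrite('pics/s2.png',cv2.resize(a,None,fx=2.5,fy=2.5,interpolation=3))
p=bot.capture('top')
for q in('post_top','left_pad','right_pad'):
    for k in bot.pinpoint(p,q)[:1]: print(q,k['centre'],k['confidence'])
```

```text
post_top [317.8, 208.2] 0.39
left_pad [268.7, 248.1] 0.8
right_pad [357.2, 253.2] 0.7
```

View pics/s2.png

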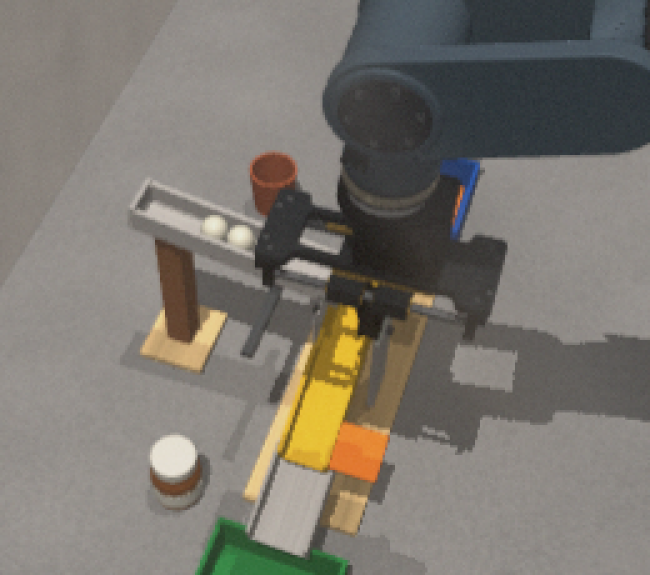

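The gate has rocked over: the left pad is now low, at crop (358,452). The balls are still behind the shutter. Next I'll move to the right of the post.

Call:
{"fn": "play_rows", "kwargs": {"moves": [[[-38,0,0,0,0,0],[-38,0,0,0,0,0],[-38,0,0,0,0,0],[-38,0,0,0,0,0],[-38,0,0,0,0,0]]]}}

```text
time_s: 6.95
position: [0.436, -0.0664, 0.3344]
tcp_rot: [[-0.0, 1.0, -0.004], [1.0, 0.0, 0.002], [0.002, -0.004, -1.0]]
force: [1.2, 0.9, -0.2]
opening: 0.005
grasp_force: 0.0
```

Call:
{"fn": "play_rows", "kwargs": {"moves": [[[0,35,0,0,0,0],[0,35,0,0,0,0],[0,35,0,0,0,0],[0,23,0,0,0,0],[0,0,0,0,0,0]]]}}

```text
time_s: 7.45
position: [0.567, -0.0656, 0.3334]
tcp_rot: [[-0.0, 1.0, -0.003], [1.0, 0.0, 0.001], [0.001, -0.003, -1.0]]
force: [-0.6, -1.1, -0.6]
opening: 0.005
grasp_force: 0.0
```

Call:
{"fn": "play_rows", "kwargs": {"moves": [[[0,0,25,0,0,0],[0,0,25,0,0,0],[0,0,20,0,0,0],[0,0,5,0,0,0],[0,0,0,0,0,0]]]}}

```text
time_s: 7.95
position: [0.5636, -0.065, 0.2599]
tcp_rot: [[0.0, 1.0, -0.004], [1.0, -0.0, 0.001], [0.001, -0.004, -1.0]]
force: [-0.5, -0.0, -0.1]
opening: 0.008
grasp_force: 0.0
```

Run:
```python
from h import *
a=bot.capture('side')['image'][110:340,220:480];b=bot.capture('wrist')['image']
cv2.imwrite('pics/s3.png',np.vstack([cv2.resize(a,(400,300)),cv2.resize(b,(400,250))]))
```

```text
(no output)
```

View pics/s3.png

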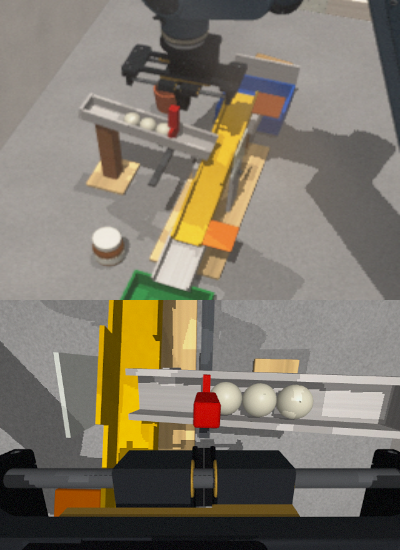

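The side view shows the gate set left and the shutter closed. The wrist view shows the fingers lined up with the red post at (206,410). Now I'll push left.

Call:
{"fn": "play_rows", "kwargs": {"moves": [[[12,0,-4,0,0,0],[12,0,0,0,0,0],[8,0,0,0,0,0],[8,0,0,0,0,0],[8,0,0,0,0,0]]]}}

```text
time_s: 8.55
position: [0.5656, -0.0167, 0.266]
tcp_rot: [[-0.001, 1.0, 0.001], [1.0, 0.001, -0.001], [-0.001, 0.001, -1.0]]
force: [-0.1, -1.3, 0.2]
opening: 0.006
grasp_force: 0.7
```

Call:
{"fn": "play_rows", "kwargs": {"moves": [[[10,0,0,0,0,0],[10,0,0,0,0,0],[8,0,0,0,0,0],[0,0,0,0,0,0],[0,0,0,0,0,0]]]}}

```text
time_s: 9.05
position: [0.5647, 0.0112, 0.2652]
tcp_rot: [[-0.001, 1.0, -0.001], [1.0, 0.001, 0.0], [0.0, -0.001, -1.0]]
force: [-0.7, -0.1, -0.3]
opening: 0.007
grasp_force: 0.0
```

Run:
```python
from h import *
a=bot.capture('side')['image'][110:340,220:480];b=bot.capture('wrist')['image']
cv2.imwrite('pics/s4.png',np.vstack([cv2.resize(a,(400,300)),cv2.resize(b,(400,250))]))
```

```text
(no output)
```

View pics/s4.png

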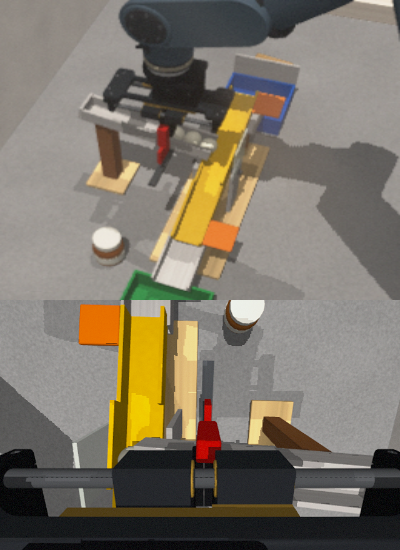

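The shutter is open and the balls are rolling past it. I'll wait for them to settle, then retreat.

Call:
{"fn": "play_rows", "kwargs": {"moves": [[[0,0,0,0,0,0],[0,0,0,0,0,0],[0,0,0,0,0,0],[0,0,0,0,0,0],[0,0,0,0,0,0]]]}}

```text
time_s: 9.65
position: [0.5652, 0.0106, 0.2656]
tcp_rot: [[0.0, 1.0, -0.0], [1.0, -0.0, 0.0], [0.0, -0.0, -1.0]]
force: [-0.1, -1.2, -0.8]
opening: 0.005
grasp_force: 0.0
```

Call:
{"fn": "play_rows", "kwargs": {"moves": [[[-8,0,0,0,0,0],[0,0,-25,0,0,0],[0,0,-35,0,0,0],[0,0,-40,0,0,0],[0,0,-20,0,0,0]]]}}

```text
time_s: 10.15
position: [0.5665, 0.0018, 0.3894]
tcp_rot: [[0.0, 1.0, 0.006], [1.0, -0.0, -0.001], [-0.001, 0.006, -1.0]]
force: [0.6, 0.1, -0.3]
opening: 0.003
grasp_force: 0.0
```

Call:
{"fn": "play_rows", "kwargs": {"moves": [[[-45,-10,0,0,0,0],[-45,-10,0,0,0,0],[-45,-10,0,0,0,0],[-45,-10,0,0,0,0],[-45,-10,0,0,0,0]]]}}

```text
time_s: 10.65
position: [0.5144, -0.2245, 0.3857]
tcp_rot: [[0.0, 1.0, 0.0], [1.0, -0.0, -0.0], [-0.0, 0.0, -1.0]]
force: [0.6, 0.8, 0.1]
opening: 0.01
grasp_force: 0.0
```

Call:
{"fn": "play_rows", "kwargs": {"moves": [[[0,0,0,0,0,0],[0,0,0,0,0,0],[0,0,0,0,0,0],[0,0,0,0,0,0],[0,0,0,0,0,0]]]}}

```text
time_s: 11.15
position: [0.5155, -0.221, 0.3857]
tcp_rot: [[-0.002, 1.0, 0.0], [1.0, 0.002, 0.0], [0.0, 0.0, -1.0]]
force: [-0.0, 0.7, -0.5]
opening: 0.003
grasp_force: 0.0
```

Run:
```python
from h import *
a=bot.capture('side')['image'][110:400,220:480];b=bot.capture('top')['image'][120:310,190:460]
cv2.imwrite('pics/s5.png',np.hstack([cv2.resize(a,(380,424)),cv2.resize(b,(420,424))]))
```

```text
(no output)
```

View pics/s5.png

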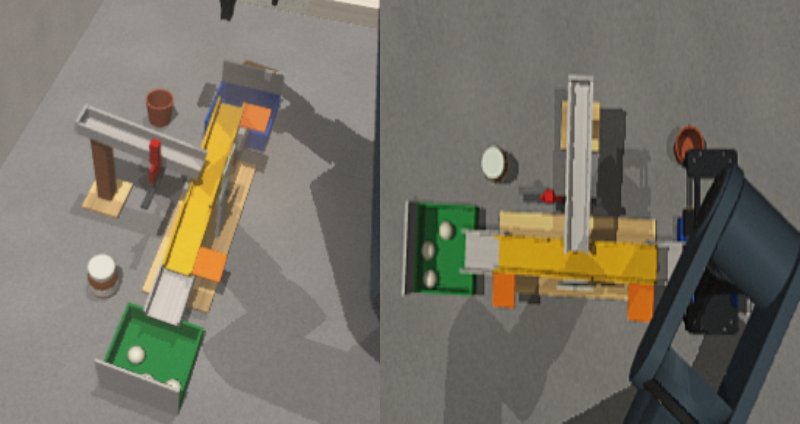

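All three balls are in the green left tub, at top-view pixels (446,230), (428,250) and (430,278). The shutter is open, and the robot is clear of everything.

Call:
{"fn": "play_rows", "kwargs": {"moves": [[[0,0,0,0,0,0],[0,0,0,0,0,0],[0,0,0,0,0,0],[0,0,0,0,0,0],[0,0,0,0,0,0]]]}}

```text
time_s: 11.75
position: [0.5152, -0.2224, 0.3856]
tcp_rot: [[0.0, 1.0, 0.0], [1.0, -0.0, -0.0], [-0.0, 0.0, -1.0]]
force: [-0.1, -0.6, -0.2]
opening: 0.003
grasp_force: 0.0
```

```bash
python3 -c "
from rig import bot
print(bot.hand_in())"
```

```text
the job is handed in; nothing more can be done
None
```

I handed the job in at about 12 s: the gate is rocked over to the left, the shutter is open and all three balls are in the left tub; the hand-in returned no verdict.

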